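# Unfold the crank and raise the inspection stage to its stop

## Task

First swing the folded red crank handle of the white inspection stand all the way up until it stands upright at its stop. Then crank it clockwise (seen from above), which raises the black stage, until you feel the stage come up firmly against the orange stop collar; do not force the crank on beyond that. Let go, leaving the handle upright, the stage against the collar and the jar, slide box and tube rack where they are.

Things in the scene. Friction and masses are not known exactly. Their poses are not given: they have to be found in the camera images.
- stand: White inspection stand, fixed. Origin on the bench under the crank axis, z up. Base plate 18 mm high, x -65 to +105, y -100 to +330 mm in its frame. Gear housing 110 (x) x 120 (y) mm about the origin, top at 75 mm, carries the crank. Column, stage and head (top 313 mm) stand round y = +250 mm, over 185 mm from the crank axis; a duct 47 mm high joins them.
- crank_axis (a point): On the crank's vertical axis, 116 mm above the bench, level with the handle's hinge. Clockwise from above raises the stage, 8 mm a turn. It starts 0.7 to 1.2 turns short of the stop; the arm is keyed on at a different angle each time, so its direction does not tell the stop. Cranking takes about 1 to 2.5 N at the handle; it stays where left.
- handle_hinge (a point): The folding handle's hinge at the outer end of the crank arm, 80 mm from the crank axis, 116 mm above the bench, between two lugs (28 mm over both, tops at 125 mm). Hinge axis level and square to the arm; it goes round with the crank. Arm: aluminium bar 18 mm wide, top at 103 mm, on a hub 30 mm in diameter, top at 109 mm.
- grip_center (a point): On the handle's centre line, 50 mm from the hinge: where to grip. Round red sleeve 22 mm in diameter, 16 to 70 mm from the hinge (tip at 73 mm); it spins freely about its length, so the upright handle can be cranked held from above without turning the hand. Folded it lies just above the arm, tip towards the crank axis, with free room at its sides down to the housing top.
- handle (a joint): Fold angle of the handle, rad: 0 folded flat along the arm, 1.571 upright at its stop. Stiff hinge (about 3 N at the grip point), stays where it is left; the stop is hard. Pinched hard, the handle does not turn easily between the jaws as it is raised: hold it lightly until upright.
- collar_bottom (a point): Centre of the underside of the orange stop collar (60 mm in diameter, 20 mm high) on the column. Fixed; not to be handled.
- stage_top (a point): Centre of the top of the stage's dark sleeve (54 mm in diameter) on the column, the face that comes up against the collar; the two points then coincide. Too coarse to stop by: 1 mm is 63 mm of handle travel. The stop itself is hard.
- reagent_jar: Loose amber jar, 48 mm in diameter, 75 mm high; origin at the centre of its underside. Leave alone.
- slide_box: Loose blue slide box, 75 x 100 x 30 mm; origin at the centre of its underside. Leave alone.
- tube_rack: Loose yellow tube rack, 50 x 120 mm, 51 mm high with its tubes; origin at the centre of its underside. Leave alone.
- crank (a joint): Wind-up of the sprung crank arm against its hub, rad: 0 unloaded, positive when the handle is pushed clockwise; 5 N m per rad, so about 0.8 N per mm of handle travel once the stage is at the stop (0.01 to 0.04 in free cranking). Overloaded above 0.35 (22 N at the handle).

How it is judged:
By the outcome, as a careful person would: the job done as asked, in the order asked, and still so for the second after the job is handed in, with the robot touching nothing.
It also fails if it takes over 72 s, if anything falls off the work surface, if the arm or the gripper's body presses on something with over 40 N, if the wrist force passes 120 N, or if a joint passes its speed limit or range.

## Robot

A 6-joint arm with a two-finger parallel gripper is mounted at the origin on the work surface. World frame = base frame: x ahead of the robot, y to its left, z up, the work surface at z = 0. Lengths are in m, angles in rad, forces in N, time in s.
With the tool pointing down it reaches from about 0.35 to 0.775 m from the base axis. Payload 5.5 kg.
Tool frame: the origin (TCP) lies on the centre line of the jaws, within the pads' length; the fingertips stand 22 mm ahead of it and the grasp point (between the pads) lies 3 mm ahead of it; z points along the fingers, y is the direction in which the jaws open and shut (so a half turn about z gives the same grasp; the last joint's range is limited). The gripper opens to 85 mm and grips with 20 to 120 N. Pads are 22 mm wide; open, the fingers measure 114 mm over their backs; the gripper's body (76 mm by 85 mm) begins 54 mm behind the grasp point. The pads swing forward as they close: fully open they stand 13 mm farther back than shut.
Start: joints at [-1.298, 0.313, 0.046, 1.304, 0, 1.431], TCP at [0.231, -0.527, 0.253] pointing down, gripper open.
Joint ranges: [-2.76, 2.76], [-0.86, 1.69], [-1.03, 1.26], [-2.2, 2.34], [-1.47, 1.5], [-3.14, 3.14]. Speed limits (rad/s): [2.57, 2.57, 3.14, 3.14, 3.14, 3.14].

## Interface

Orientations are given as a unit quaternion [w, x, y, z].
In Python, from rig import robot gives the robot as it stands.
- The arm moves only by the tool apply_moves, never from a script. Its argument "motion" is one flat list of numbers, 4 for each row, row after row: the shift along the tool's x, y, z in m, then the turn about the tool's z in degrees. A call has 1 to 8 rows; each row is the pose to reach, as a shift and turn from the pose measured when the call began, along the tool's axes at that moment; what a row does not reach only later rows make up. A row lasts 1/10 s, in which the tool goes at most 50 mm and 8.59 degrees, less where a joint would pass 70% of its speed; a pose out of reach is approached as far as the arm can. A call with a gripper value outside its range is refused whole. "grip" is the gripper's target within -1 to 1 (fully open at 1, half-way at 0, shut at -1), set as the call begins (left out, the last holds). The fingers move at their own pace and stop on an object; the grip force is fixed at half the most. Time passes only in rows, so rows that repeat a pose let the fingers close. It gives the time, the measured TCP pose, the force and the opening at its end, in the units of the state.
- robot.read_state(): the state, without advancing time (a new reading comes with each control period).
- robot.snapshot(name): name is "scene" or "top" or "wrist"; returns the picture (480x640x3 uint8, blue, green, red); there is no depth.
- robot.get_calibration(name): a dict with "fx", "fy", "cx", "cy" (pixels), "R" (3x3) and "t" (3): a world point X has camera coordinates R X + t. Camera axes: x right, y down, z forward; pixel columns grow to the right and rows downward; lengths in m; the calibration is good to about 2 mm. A picture is of the moment at which its call begins: read the wrist's pose just before it. get_calibration takes no time and is no camera call; for the wrist camera it gives the pose at the moment of the call.
- robot.finish_job(): hands the job in, once; it reports no verdict.
Trained networks look in the newest picture that a camera, given by its name, has taken for a name from the list of things; names that differ only in an ending like _2 or _b are one class to them, and where a whole thing is asked for, a point or a joint stands for the part that bears it (a point fixed in the world has none). Each returns a list of dicts, best first, with "score" (0 to 1); they miss things now and then, are a little off and sometimes report something else, mostly with a low value. They report only what shows in the picture. A call takes as long as a camera call.
- robot.boxes_of(label, camera): "rect" ([left, top, width, height] in pixels, round what is visible of it).
- robot.silhouettes(label, camera): "pixels" (480x640 bool, what is visible of it) and "rect" ([left, top, width, height] in pixels, round what is visible of it).
The state is a dict: "clock": time; "joints": joint angles; "joint_velocities": joint speeds; "joint_efforts": joint torques, N m; "tool_pos": TCP position; "tcp_rot": TCP orientation; "wrist_force": force on the tool from outside, world axes, zero at the start; "moment": the same for the moment, N m; "opening": finger opening in m.
Only numpy, scipy, OpenCV 4.12 (cv2) and the standard library are available. Lean on these libraries where they do the work, as an engineer would, in place of code of your own. Each camera call takes 0.05 s, during which the arm holds its last target.

## Working session

There is one attempt and no reset: what is moved stays moved. The work goes in short steps, Python scripts to look and compute and a tool call to move; the robot and the scene stay as the last step left them, time stands still between calls to the robot, and variables do not carry over. Pictures are saved under pics/ and viewed, and the job is handed in when it is done.

Besides the shell and the picture viewer there is one more tool, called as name(argument=value, ...), one argument or row to a line, values as JSON. apply_moves: Moves the arm, as the interface text tells. Its arguments: {"type":"object","properties":{"motion":{"type":"array"},"grip":{"type":"number"}},"required":["motion"]}

```bash
mkdir -p pics; ls
python3 - <<'E'
from rig import robot
import cv2,numpy as np
s=robot.read_state();print(s)
for n in("scene","top"):
    im=robot.snapshot(n);cv2.imwrite(f"pics/{n}0.png",im)
    c=robot.get_calibration(n);print(n,c)
    for l in("handle","handle_hinge","stand","crank_axis","reagent_jar","slide_box","tube_rack","grip_center","collar_bottom","stage_top"):
        try: print(l,[(r['rect'],round(r['score'],2)) for r in robot.boxes_of(l,n)][:3])
        except Exception as e: print(l,e)
print(robot.read_state()['clock'])
E
```

```text
pics
{'clock': 0.0, 'joints': array([-1.29762364e+00,  3.13960057e-01,  4.49394669e-02,  1.30359115e+00,
       -1.45338120e-05,  1.43121263e+00]), 'joint_velocities': array([ 1.84545028e-03, -5.30933159e-04, -5.93541293e-04,  1.33343950e-05,
       -2.14926580e-04,  9.19369765e-04]), 'joint_efforts': array([ 2.31812141e-03, -4.80631542e+01,  2.98531544e+01,  1.94945204e-02,
       -1.54982706e-05, -3.31579724e-07]), 'tool_pos': array([ 0.23051628, -0.52623844,  0.25241563]), 'tcp_rot': array([-9.05197660e-04,  9.78779095e-01,  2.04916224e-01, -6.78354422e-05]), 'wrist_force': array([-0.65969187,  0.24422111, -0.87314577]), 'moment': array([-0.04238018, -0.00263704, -0.03811636]), 'opening': 0.08501749769259632}
scene {'fx': 538.9039020892482, 'fy': 538.9039020892482, 'cx': 323.44941551150885, 'cy': 238.43450505768502, 'R': array([[-0.68708237,  0.72657524,  0.00249877],
       [ 0.61237797,  0.5809363 , -0.53619608],
       [-0.39103842, -0.36688068, -0.84408976]]), 't': array([ 0.417217  , -0.29473528,  1.39818547])}
handle [([309.9, 173.3, 34.5, 17.6], 0.79), ([314.1, 169.1, 34.3,
[... 688 characters left out ...]
': 313.49340179944977, 'cy': 235.04158820784016, 'R': array([[-1.57353014e-02, -9.99875724e-01,  9.67548258e-04],
       [-9.79743817e-01,  1.52252608e-02, -1.99675350e-01],
       [ 1.99635804e-01, -4.08990123e-03, -9.79861632e-01]]), 't': array([0.01979863, 0.62076142, 0.82456173])}
handle []
handle_hinge [([365.1, 287.6, 34.9, 50.1], 0.82)]
stand [([207.0, 181.3, 227.3, 156.0], 0.82)]
crank_axis [([207.4, 180.8, 230.5, 159.6], 0.63)]
reagent_jar [([469.8, 236.1, 34.1, 33.5], 0.61)]
slide_box [([473.1, 282.3, 61.3, 46.8], 0.57)]
tube_rack [([365.0, 188.8, 62.7, 35.8], 0.71)]
grip_center []
collar_bottom [([216.2, 277.6, 43.0, 46.4], 0.71)]
stage_top [([251.7, 210.0, 34.4, 68.0], 0.83)]
1.1
```

View pics/scene0.png

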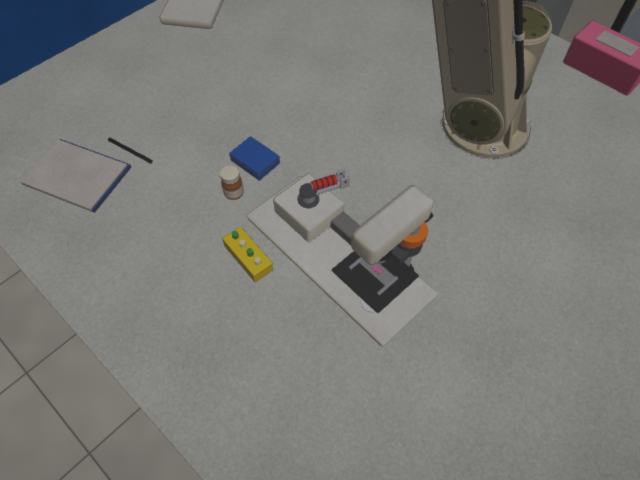

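View pics/top0.png

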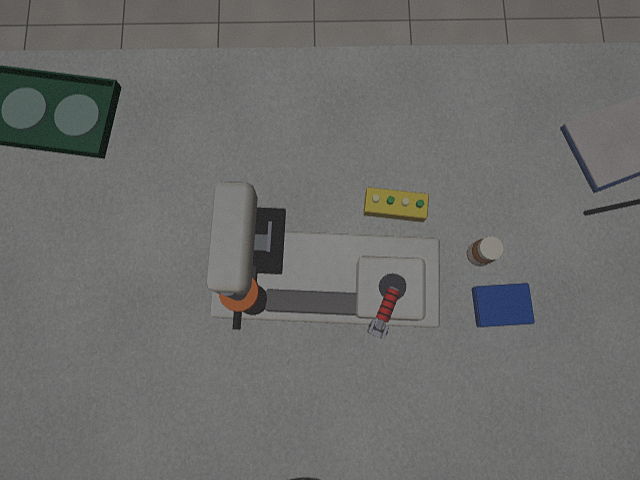

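The pictures show the stand at around (320,280) in top, with the column on the left (+y). The crank hub is at about (393,287) and the lugs at about (378,328), and the handle is folded. I'll look at enlarged crops.

Run:
```python
import cv2
a=cv2.imread("pics/top0.png")[220:345,340:460];cv2.imwrite("pics/t_c.png",cv2.resize(a,None,fx=4.8,fy=4.8,interpolation=cv2.INTER_CUBIC))
a=cv2.imread("pics/scene0.png")[160:260,240:370];cv2.imwrite("pics/s_c.png",cv2.resize(a,None,fx=6,fy=6,interpolation=cv2.INTER_CUBIC))
```

```text
(no output)
```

View pics/t_c.png

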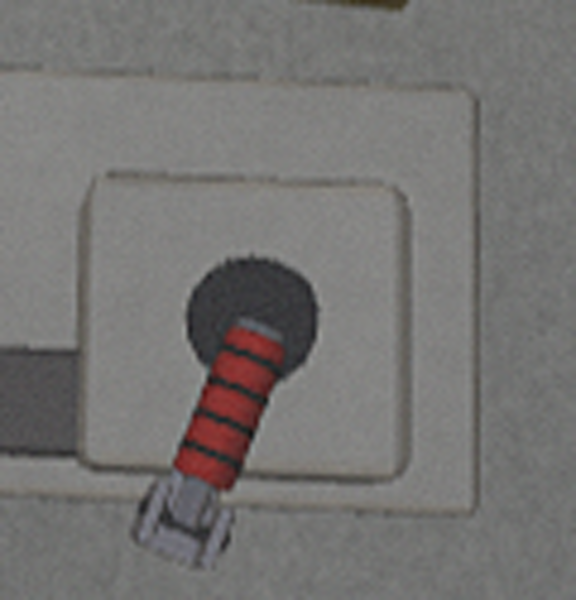

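View pics/s_c.png

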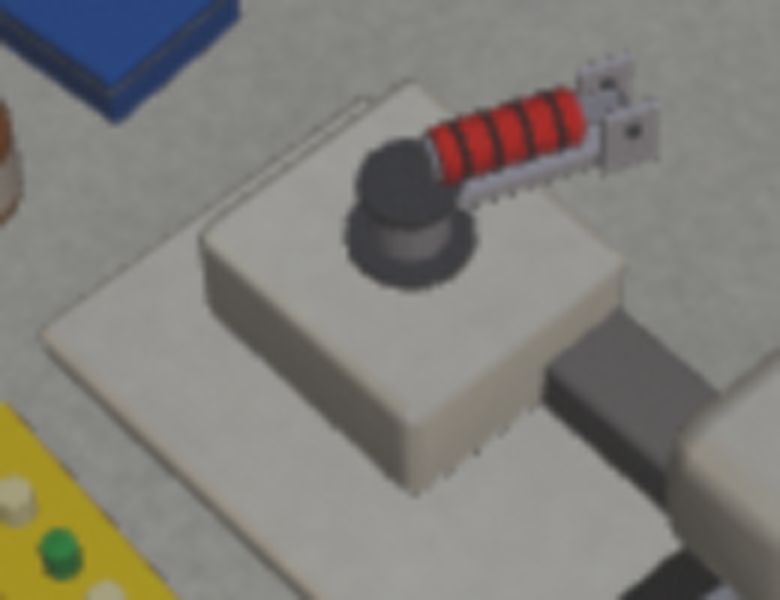

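```bash
cat > h.py <<'E'
import numpy as np
from scipy.optimize import least_squares
from rig import robot
C={n:robot.get_calibration(n) for n in("scene","top")}
def proj(c,X):
    p=c["R"]@np.asarray(X,float)+c["t"]; return np.array([c["fx"]*p[0]/p[2]+c["cx"],c["fy"]*p[1]/p[2]+c["cy"]])
def ray_z(c,uv,z):
    d=c["R"].T@np.array([(uv[0]-c["cx"])/c["fx"],(uv[1]-c["cy"])/c["fy"],1]); o=-c["R"].T@c["t"]
    return o+d*(z-o[2])/d[2]
E
cat > fit.py <<'E'
from h import *
T=lambda x,y:(340+x/4.8,220+y/4.8)
S=lambda x,y:(240+x/6,160+y/6)
obs=[("top",T(98,178),(55,60,75)),("top",T(408,184),(55,-60,75)),("top",T(407,482),(-55,-60,75)),("top",T(81,466),(-55,60,75)),
("top",T(479,88),(105,-100,18)),("top",T(477,516),(-65,-100,18)),("top",(211,318),(-65,330,18)),
("scene",S(200,238),(55,-60,75)),("scene",S(412,428),(55,60,75)),("scene",S(625,262),(-55,60,75)),("scene",S(410,80),(-55,-60,75)),
("scene",S(40,335),(105,-100,18)),("scene",(381.5,343.5),(105,330,18)),("scene",(437.5,294),(-65,330,18))]
def W(p,l):
    c,s=np.cos(p[2]),np.sin(p[2]); l=np.array(l)/1000
    return np.array([p[0]+c*l[0]-s*l[1],p[1]+s*l[0]+c*l[1],l[2]])
f=lambda p:np.concatenate([proj(C[n],W(p,l))-uv for n,uv,l in obs])
r=least_squares(f,[0.6,-0.15,0],loss="soft_l1");p=r.x
print(p,np.degrees(p[2]));print(f(p).reshape(-1,2).round(1))
# per camera
for cam in("top","scene"):
    g=lambda p:np.concatenate([proj(C[n],W(p,l))-uv for n,uv,l in obs if n==cam]);q=least_squares(g,p,loss="soft_l1").x;print(cam,q)
ax=W(p,(0,0,116))
# hinge angle
hob=[("top",T(187,522)),("scene",S(620,107))]
H=lambda a:ax+0.08*np.array([np.cos(a),np.sin(a),0])
g=lambda a:np.concatenate([proj(C[n],H(a[0]))-uv for n,uv in hob])
b=min((least_squares(g,[a0]) for a0 in(0,1.5,3,4.5)),key=lambda r:r.cost)
print("angle",b.x,g(b.x).round(1),"hinge",H(b.x[0]),"axis",ax)
for n,uv in hob: print(n,ray_z(C[n],uv,0.116))
for n,uv in(("top",T(252,303)),("scene",S(410,180))): print("hub",n,ray_z(C[n],uv,0.109))
E
python3 fit.py
```

```text
[ 0.52268949 -0.12523736 -0.06430271] -3.6842738316018155
[[-2.4 -2.4]
 [ 0.2 -0.4]
 [ 0.3 -0. ]
 [-0.7 -0.1]
 [-0.4 -0.6]
 [ 0.4  0.3]
 [-3.  -1.7]
 [-1.9 -3.8]
 [-0.5 -1.9]
 [ 1.5 -2.9]
 [ 0.4 -3.9]
 [-1.4 -3.2]
 [ 0.6  0.7]
 [ 1.2 -2.6]]
top [ 0.52172837 -0.12614913 -0.05885375]
scene [ 0.52797856 -0.12092032 -0.06329377]
angle [2.71704087] [-1.8  0.5 -0.6 -2.3] hinge [ 0.44979162 -0.09228437  0.116     ] axis [ 0.52268949 -0.12523736  0.116     ]
top [ 0.45058283 -0.09525994  0.116     ]
scene [ 0.45346512 -0.0871565   0.116     ]
hub top [ 0.5262303  -0.12240769  0.109     ]
hub scene [ 0.52481325 -0.12255041  0.109     ]
```

```bash
cat >> h.py <<'E'
from scipy.spatial.transform import Rotation as Rn
def rot(q): return Rn.from_quat([q[1],q[2],q[3],q[0]]).as_matrix()
def cur():
    s=robot.read_state(); return s,np.array(s["tool_pos"]),rot(s["tcp_rot"])
def rel(P,yaw=None):
    "tool-frame shift and turn (deg, tool z) to world P, tool x at yaw (rad)"
    s,p,R=cur(); d=R.T@(np.asarray(P)-p)
    y0=np.arctan2(R[1,0],R[0,0]); t=0 if yaw is None else -np.degrees((yaw-y0+np.pi)%(2*np.pi)-np.pi)
    print("yaw now",round(np.degrees(y0),1),"shift mm",(d*1000).round(1),"turn",round(t,1)); return d,t
E
python3 - <<'E'
from h import *
rel((0.497,-0.110,0.25),np.radians(155.7))
print(robot.get_calibration("wrist"))
E
```

```text
yaw now 23.7 shift mm [ 411.1 -274.9    3.3] turn -132.0
{'fx': 409.8728355670331, 'fy': 409.8728355670331, 'cx': 325.49992763892755, 'cy': 237.72006470007935, 'R': array([[ 4.01071873e-01, -9.16046160e-01, -8.86299491e-04],
       [-8.71461983e-01, -3.81849424e-01,  3.07806805e-01],
       [-2.82303674e-01, -1.22680275e-01, -9.51448467e-01]]), 't': array([-0.573737  , -0.03995257,  0.38102207])}
```

apply_moves(
  motion=[0.025, -0.017, 0, -8, 0.05, -0.034, 0, -16, 0.076, -0.051, 0, -24, 0.102, -0.068, 0, -32, 0.128, -0.085, 0, -41, 0.154, -0.102, 0, -49, 0.18, -0.119, 0, -57, 0.206, -0.137, 0, -66],
  grip=1,
)

```text
clock: 1.9
tool_pos: [0.365, -0.3176, 0.2535]
tcp_rot: [0.0, 0.71, 0.704, -0.0]
wrist_force: [-1.0, -0.3, 0.0]
opening: 0.0858
```

```bash
python3 -c "
from h import *
rel((0.497,-0.110,0.25),np.radians(155.7))"
```

```text
yaw now 89.6 shift mm [208.6 130.5   3.4] turn -66.1
```

apply_moves(
  motion=[0.026, 0.016, 0, -8, 0.052, 0.032, 0, -16, 0.078, 0.048, 0, -25, 0.104, 0.064, 0, -33, 0.13, 0.08, 0, -41, 0.156, 0.097, 0, -49, 0.182, 0.114, 0, -58, 0.2085, 0.1305, 0, -66],
  grip=0.1,
)

```text
clock: 2.7
tool_pos: [0.4977, -0.109, 0.2536]
tcp_rot: [0.0, 0.209, 0.978, -0.0]
wrist_force: [0.2, -0.7, -0.2]
opening: 0.0468
```

```bash
python3 -c "
from h import *
import cv2
rel((0.497,-0.110,0.25),np.radians(155.7))
c=robot.get_calibration('wrist');print(c)
im=robot.snapshot('wrist');cv2.imwrite('pics/w1.png',im)
for l in ('handle','handle_hinge','crank_axis','grip_center'): print(l,[(r['rect'],round(r['score'],2)) for r in robot.boxes_of(l,'wrist')][:3])
for nm,P in (('axis',(0.5235,-0.124,0.116)),('hinge',(0.451,-0.091,.116))): print(nm,proj(c,P))
"
```

```text
yaw now 155.9 shift mm [ 0.2 -1.2  3.6] turn 0.2
{'fx': 409.8728355670331, 'fy': 409.8728355670331, 'cx': 325.49992763892755, 'cy': 237.72006470007935, 'R': array([[ 4.08020680e-01,  9.12972488e-01,  6.00064216e-04],
       [ 8.68339829e-01, -3.88276520e-01,  3.08589186e-01],
       [ 2.81966428e-01, -1.25389710e-01, -9.51195224e-01]]), 't': array([-0.10465921, -0.51426738,  0.2267801 ])}
handle [([303.9, 159.0, 36.2, 116.3], 0.89)]
handle_hinge [([295.0, 136.9, 53.9, 135.4], 0.96)]
crank_axis [([192.6, 32.8, 447.4, 320.7], 0.87), ([31.3, 232.7, 140.4, 113.5], 0.43)]
grip_center [([305.2, 159.3, 34.7, 111.9], 0.75)]
axis [319.34395491 273.27056195]
hinge [319.62909901 154.92123034]
```

View pics/w1.png

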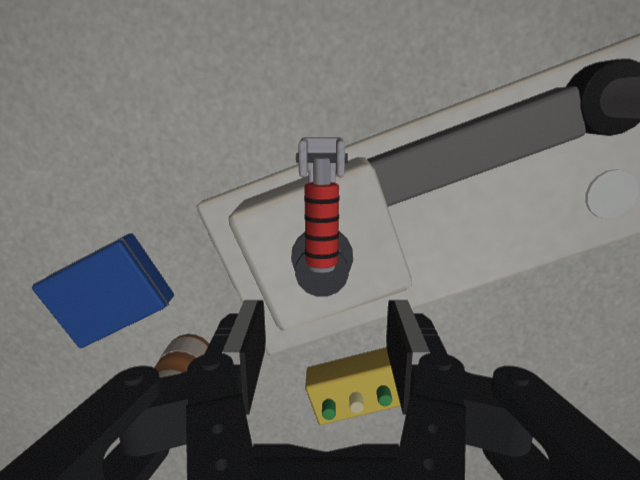

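The wrist view shows the folded handle vertical at u≈322, with the hinge at v≈158 and the tip at v≈270. The tool is aligned with it to within 2 to 3 mm, so I'm going down.

apply_moves(
  motion=[-0.0025, -0.0012, 0.03, 0, -0.0025, -0.0012, 0.065, 0, -0.0025, -0.0012, 0.095, 0, -0.0025, -0.0012, 0.115, 0, -0.0025, -0.0012, 0.128, 0, -0.0025, -0.0012, 0.135, 0, -0.0025, -0.0012, 0.135, 0],
)

```text
clock: 3.65
tool_pos: [0.4977, -0.1131, 0.1177]
tcp_rot: [-0.001, 0.213, 0.977, -0.0]
wrist_force: [-0.4, 0.3, 0.1]
opening: 0.0468
```

apply_moves(
  motion=[0, 0, 0, 0, 0, 0, 0, 0, 0, 0, 0, 0, 0, 0, 0, 0],
  grip=-0.5,
)

```text
clock: 4.05
tool_pos: [0.4982, -0.1129, 0.1184]
tcp_rot: [-0.0, 0.213, 0.977, -0.0]
wrist_force: [1.0, 3.0, 1.8]
opening: 0.0214
```

```bash
python3 -c "
from h import *
import cv2
s,p,R=cur();print(p,s['wrist_force'],s['opening'])
im=robot.snapshot('wrist');cv2.imwrite('pics/w2.png',im)
"
```

```text
[ 0.49824622 -0.11293832  0.11841138] [1.02519136 2.95969855 1.75837354] 0.021373736012800792
```

View pics/w2.png

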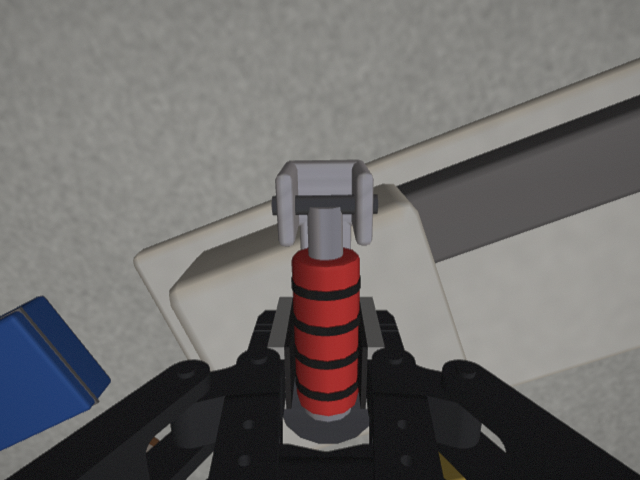

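The sleeve sits centred between the pads, held lightly at an opening of 21.4 mm. I'll start lifting along the arc.

apply_moves(
  motion=[0, 0, -0.004, 0, 0.001, 0, -0.0085, 0, 0.002, 0, -0.013, 0, 0.003, 0, -0.017, 0, 0.0045, 0, -0.021, 0, 0.0065, 0, -0.025, 0],
)

```text
clock: 4.7
tool_pos: [0.492, -0.1102, 0.1435]
tcp_rot: [-0.0, 0.213, 0.977, -0.0]
wrist_force: [2.0, 0.4, -5.8]
opening: 0.0216
```

```bash
python3 -c "
from h import *
import cv2
s,p,R=cur();print(p,s['wrist_force'],s['moment'],s['opening'])
im=robot.snapshot('wrist');cv2.imwrite('pics/w3.png',im)
"
```

```text
[ 0.49204217 -0.11015842  0.1435364 ] [ 1.95221641  0.41813499 -5.80292906] [ 0.18803019 -0.50658433  0.07946262] 0.021569968922747297
```

View pics/w3.png

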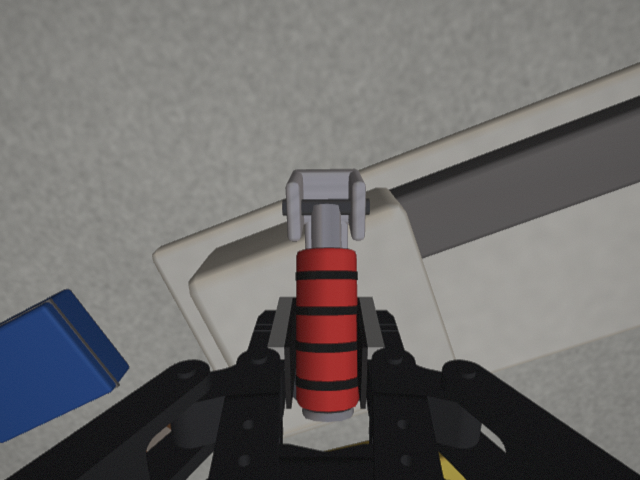

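The handle is following at about 30°, with 6 N on the wrist. I'm carrying on along the arc.

apply_moves(
  motion=[0.0024, 0, -0.0036, 0, 0.005, 0, -0.007, 0, 0.008, 0, -0.0102, 0, 0.0111, 0, -0.0131, 0, 0.0145, 0, -0.0157, 0, 0.0182, 0, -0.0181, 0, 0.022, 0, -0.0201, 0, 0.026, 0, -0.0217, 0],
)

```text
clock: 5.55
tool_pos: [0.4688, -0.0996, 0.1666]
tcp_rot: [0.001, 0.213, 0.977, -0.001]
wrist_force: [4.8, -1.8, -2.5]
opening: 0.0216
```

```bash
python3 -c "
from h import *
import cv2
s,p,R=cur();print(p,s['wrist_force'],s['moment'],s['opening'])
im=robot.snapshot('wrist');cv2.imwrite('pics/w4.png',im)
"
```

```text
[ 0.46877826 -0.09956577  0.16656924] [ 4.79463409 -1.76893478 -2.46774171] [-0.25030371 -0.96979949  0.00892243] 0.02160833875214906
```

View pics/w4.png

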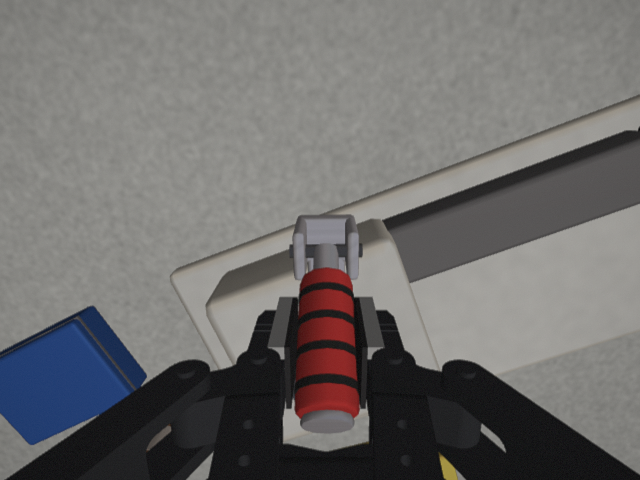

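apply_moves(
  motion=[0.004, 0, -0.0013, 0, 0.008, 0, -0.0022, 0, 0.012, 0, -0.0028, 0, 0.016, 0, -0.003, 0, 0.017, 0, -0.003, 0],
)

```text
clock: 6.1
tool_pos: [0.4532, -0.0924, 0.1705]
tcp_rot: [0.002, 0.213, 0.977, -0.001]
wrist_force: [4.7, -1.8, 1.3]
opening: 0.0215
```

```bash
python3 -c "
from h import *
import cv2
s,p,R=cur();print(p,R.T@s['wrist_force'],R.T@s['moment'],s['opening'])
im=robot.snapshot('wrist');cv2.imwrite('pics/w5.png',im)
"
```

```text
[ 0.45320101 -0.09239848  0.1705115 ] [-5.07496051  0.29252362 -1.3006795 ] [-0.16129333 -1.05409222 -0.02885886] 0.021474603540823815
```

View pics/w5.png

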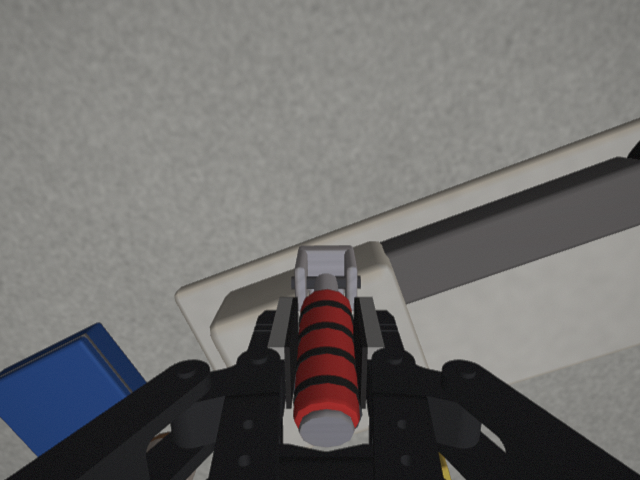

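apply_moves(
  motion=[0.0015, 0, 0, 0, 0.003, 0, 0, 0, 0.004, 0, 0, 0, 0.004, 0, 0, 0],
)

```text
clock: 6.55
tool_pos: [0.4496, -0.0908, 0.1707]
tcp_rot: [0.002, 0.213, 0.977, -0.001]
wrist_force: [3.9, -1.9, 1.2]
opening: 0.0219
```

apply_moves(
  motion=[0.001, 0, 0, 0, 0.002, 0, 0, 0, 0.002, 0, 0, 0],
)

```text
clock: 6.85
tool_pos: [0.4476, -0.0899, 0.1706]
tcp_rot: [0.002, 0.213, 0.977, -0.001]
wrist_force: [4.3, -0.8, 2.3]
opening: 0.0214
```

apply_moves(
  motion=[0.001, 0, 0, 0, 0.002, 0, 0, 0, 0.003, 0, 0, 0, 0.003, 0, 0, 0],
)

```text
clock: 7.25
tool_pos: [0.4431, -0.0879, 0.1697]
tcp_rot: [-0.0, 0.213, 0.977, -0.0]
wrist_force: [0.7, -0.6, 0.2]
opening: 0.0212
```

```bash
python3 -c "
from h import *
import cv2
s,p,R=cur();print(p,R.T@s['wrist_force'],R.T@s['moment'],s['opening'])
a=robot.snapshot('wrist')
b=robot.snapshot('scene')[140:240,250:383];cv2.imwrite('pics/x6.png',cv2.resize(b,None,fx=6,fy=6,interpolation=2))
cv2.imwrite('pics/w6.png',a)
"
```

```text
[ 0.44313468 -0.08788775  0.16974067] [-0.91375903 -0.20510583 -0.15441857] [-0.006163   -0.01521892 -0.04651576] 0.021219315647275305
```

View pics/w6.png

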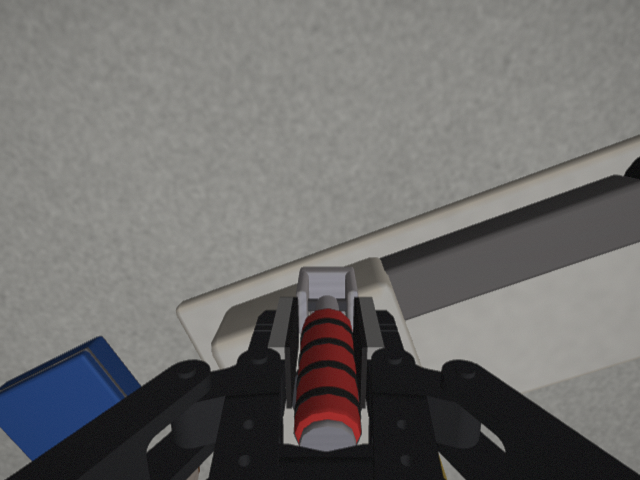

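View pics/x6.png

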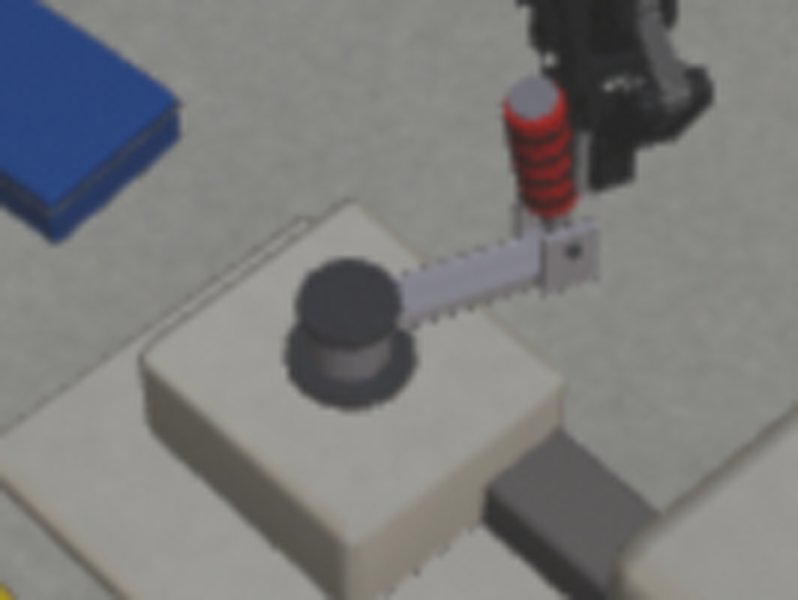

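```bash
python3 -c "
from h import *
c=robot.get_calibration('wrist')
s,p,R=cur()
for z in (.18,.185,.189): print('tip',z,ray_z(c,(328,437),z))
print('hinge',ray_z(c,(327,297),.116), 'lug top back edge',ray_z(c,(327,268),.125))
print('tcp px',proj(c,p), p)
S=lambda x,y:(250+x/6,140+y/6)
print('scene tip',ray_z(C['scene'],S(535,95),.189),'hinge',ray_z(C['scene'],S(558,248),.116))
ax=np.array([.5265,-.1235,0]);print(proj(C['scene'],ax+[0,0,.109]))
"
```

```text
tip 0.18 [ 0.4693487  -0.09792961  0.18      ]
tip 0.185 [ 0.46495275 -0.09596025  0.185     ]
tip 0.189 [ 0.46143598 -0.09438476  0.189     ]
hinge [ 0.45048718 -0.08944778  0.116     ] lug top back edge [ 0.43374146 -0.08184301  0.125     ]
tcp px [322.80580534 350.69442011] [ 0.44392096 -0.08823211  0.17008974]
scene tip [ 0.46237105 -0.09379116  0.189     ] hinge [ 0.46100718 -0.08126281  0.116     ]
[307.45949804 190.21323955]
```

The wrist view shows the handle tip about 12 mm inboard of the hinge, so the fold is about 80°, and the pads have slid outward. I'll open, turn the jaws 90° so they close radially, and push the handle to its stop positively.

apply_moves(
  motion=[0, 0, 0, 0, -0.005, 0, 0, 0, -0.012, 0, 0, 0, -0.014, 0, 0, 8, -0.014, 0, 0, 16, -0.014, 0, 0, 24, -0.014, 0, 0, 32, -0.014, 0, 0, 40],
  grip=0.6,
)

```text
clock: 8.15
tool_pos: [0.4573, -0.0944, 0.1701]
tcp_rot: [0.001, 0.537, 0.844, -0.0]
wrist_force: [-0.0, 0.4, -0.1]
opening: 0.0684
```

apply_moves(
  motion=[0, 0, 0, 8, 0, 0, 0, 16, 0, 0, 0, 24, 0, 0, 0, 32, 0, 0, 0, 40, 0, 0, 0, 48, 0, 0, 0, 50, 0, 0, 0, 50],
)

```text
clock: 8.95
tool_pos: [0.4579, -0.0947, 0.1701]
tcp_rot: [0.001, 0.843, 0.538, 0.0]
wrist_force: [-0.3, -0.2, 0.2]
opening: 0.0683
```

```bash
python3 -c "
from h import *
import cv2
c=robot.get_calibration('wrist')
s,p,R=cur();print(p,R.T@s['wrist_force'],s['opening'],s['joints'])
rel((.455,-.0915,.1685),np.radians(65.9))
a=robot.snapshot('wrist');cv2.imwrite('pics/w7.png',a)
b=robot.snapshot('scene')[140:240,250:383];cv2.imwrite('pics/x7.png',cv2.resize(b,None,fx=6,fy=6,interpolation=2))
np.save('c7.npy',c,allow_pickle=True)
"
```

```text
[ 0.45793546 -0.09469262  0.17010684] [-0.25160819 -0.1759907  -0.1504092 ] 0.06831061807217928 [-3.75260012e-01  1.50308652e-01 -3.74464681e-01  1.04392095e+00
 -9.46132021e-04  1.63044451e+00]
yaw now 65.1 shift mm [ 1.7 -4.   1.6] turn -0.8
```

View pics/w7.png

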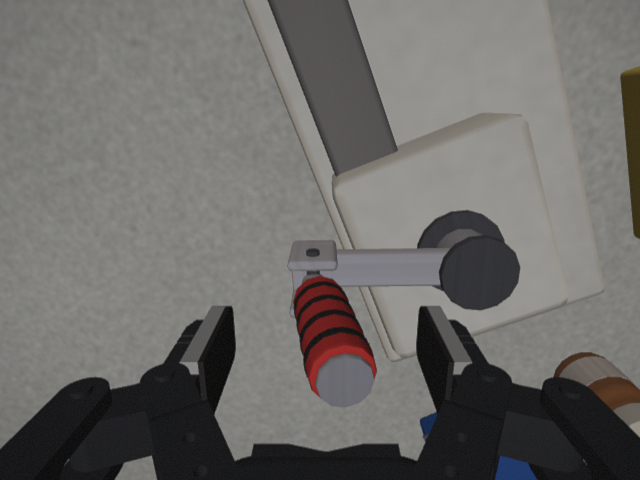

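View pics/x7.png

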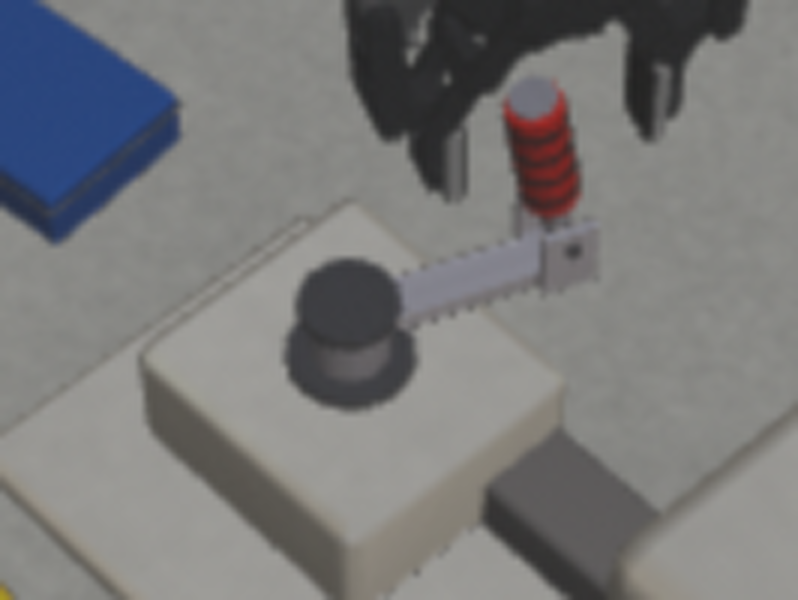

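```bash
python3 -c "
from h import *
c=np.load('c7.npy',allow_pickle=True).item()
hub=ray_z(c,(480,272),.109);tip=ray_z(c,(343,380),.188);print('hub',hub,'tip',tip)
d=np.array([-.913,.408,0]);n=np.array([-.408,-.913,0])
print('arm mid',ray_z(c,(390,267),.103))
for nm,P in (('tip',tip),('armmid',ray_z(c,(390,267),.103)),('lug',ray_z(c,(313,253),.116)),('lug125',ray_z(c,(313,253),.125))): print(nm,(P-hub)@d,(P-hub)@n)
for r in (.08,): 
  for z in (.116,.166,.189): print(z,proj(c,np.r_[hub[:2],0]+r*d+[0,0,z]))
s,p,R=cur();print('tcp',(p-hub)@d,(p-hub)@n,proj(c,p))
"
```

```text
hub [ 0.5262482  -0.12246807  0.109     ] tip [ 0.46290643 -0.09480207  0.188     ]
arm mid [ 0.48794484 -0.10446308  0.103     ]
tip 0.0691187677118572 0.0005843789885816902
armmid 0.042317002223142046 -0.0008107886182344918
lug 0.07968229149005067 -0.01349425728179448
lug125 0.07935638578014355 -0.016778867101607396
0.116 [313.01369335 280.31271156]
0.166 [309.09053512 338.70451118]
0.189 [306.24942757 380.99120296]
tcp 0.07391265014035454 0.0025203751394064283 [326.72054618 351.44613794]
```

The axis is at (0.526,-0.1225) and the tip at r=69 mm against 80 mm if upright, so the fold is about 81°. I'm closing loosely with the radial jaws and pushing outward.

apply_moves(
  motion=[0.0025, 0, 0.003, -0.8, 0.0025, 0, 0.003, -0.8, 0.0025, 0, 0.003, -0.8, 0.0025, 0, 0.003, -0.8],
  grip=-0.3,
)

```text
clock: 9.45
tool_pos: [0.4591, -0.0924, 0.1671]
tcp_rot: [0.001, 0.839, 0.544, 0.0]
wrist_force: [2.4, 0.3, -1.5]
opening: 0.0297
```

apply_moves(
  motion=[0, -0.002, 0, 0, 0, -0.004, 0, 0, 0, -0.006, 0, 0, 0, -0.008, 0, 0, 0, -0.008, 0, 0],
)

```text
clock: 9.95
tool_pos: [0.452, -0.0893, 0.1676]
tcp_rot: [0.002, 0.839, 0.544, 0.001]
wrist_force: [1.4, -1.1, 2.2]
opening: 0.03
```

apply_moves(
  motion=[0, -0.001, 0, 0, 0, -0.002, 0, 0, 0, -0.002, 0, 0],
)

```text
clock: 10.25
tool_pos: [0.4502, -0.0884, 0.1677]
tcp_rot: [0.002, 0.839, 0.544, 0.001]
wrist_force: [3.1, -1.3, 1.5]
opening: 0.0295
```

apply_moves(
  motion=[0, -0.001, 0, 0, 0, -0.002, 0, 0, 0, -0.002, 0, 0],
)

```text
clock: 10.55
tool_pos: [0.4488, -0.0878, 0.1679]
tcp_rot: [0.002, 0.839, 0.544, 0.001]
wrist_force: [2.8, -0.4, 1.6]
opening: 0.03
```

apply_moves(
  motion=[0, -0.001, 0, 0, 0, -0.002, 0, 0, 0, -0.002, 0, 0],
)

```text
clock: 10.85
tool_pos: [0.4482, -0.0875, 0.168]
tcp_rot: [0.004, 0.839, 0.544, 0.002]
wrist_force: [6.9, -3.7, -1.9]
opening: 0.0299
```

```bash
python3 -c "
from h import *
import cv2
c=robot.get_calibration('wrist');np.save('c8.npy',c,allow_pickle=True)
s,p,R=cur();print(p,R.T@s['wrist_force'],R.T@s['moment'],s['opening'])
a=robot.snapshot('wrist');cv2.imwrite('pics/w8.png',a)
"
```

```text
[ 0.44818799 -0.08754864  0.16803794] [-0.53993734  7.75570999  1.98650772] [-1.46256694  0.03346831  0.01278068] 0.02994482765092388
```

View pics/w8.png

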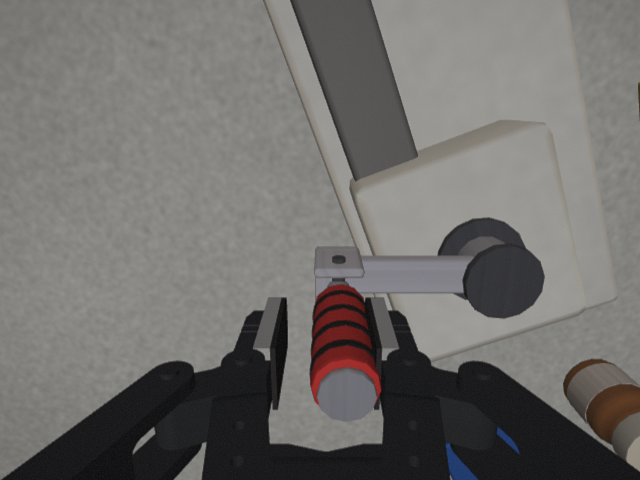

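apply_moves(
  motion=[0, -0.001, 0, 0, 0, -0.002, 0, 0, 0, -0.003, 0, 0, 0, -0.003, 0, 0],
)

```text
clock: 11.3
tool_pos: [0.4477, -0.0874, 0.1681]
tcp_rot: [0.005, 0.839, 0.544, 0.003]
wrist_force: [11.5, -4.7, -5.5]
opening: 0.03
```

```bash
python3 -c "
from h import *
import cv2
c=np.load('c8.npy',allow_pickle=True).item()
hub=np.array([.5262,-.1225,.109]);d=np.array([-.913,.408,0]);n=np.array([-.408,-.913,0])
for P in (ray_z(c,(346,392),.189),ray_z(c,(504,281),.109)):print((P-hub)@d,(P-hub)@n,P)
s,p,R=cur();print((p-hub)@d,(p-hub)@n,p,R.T@s['wrist_force'],R.T@s['moment'])
"
```

```text
0.08025723170582583 -0.0002543624532559634 [ 0.45303134 -0.0895239   0.189     ]
4.8829187029228127e-05 0.00027376410933678227 [ 0.52604373 -0.12273002  0.109     ]
0.08597777457934648 -4.188319733871972e-05 [ 0.44772197 -0.08738399  0.16806593] [ 0.38955893 12.36765271  5.69949847] [-2.19361068  0.0969613  -0.07540846]
```

The tip is now at r=80.3 mm, and the force rose to 12 N with almost no travel, so the handle is at its stop. I'm centring on it and gripping.

apply_moves(
  motion=[0, 0.003, 0, 0, 0, 0.005, 0, 0, 0, 0.005, 0, 0],
)

```text
clock: 11.6
tool_pos: [0.451, -0.0889, 0.1674]
tcp_rot: [0.004, 0.839, 0.544, 0.002]
wrist_force: [0.2, -0.3, 0.1]
opening: 0.0299
```

apply_moves(
  motion=[0, 0, 0, 0, 0, 0, 0, 0, 0, 0, 0, 0],
  grip=-0.6,
)

```text
clock: 11.9
tool_pos: [0.4519, -0.0893, 0.1675]
tcp_rot: [0.005, 0.839, 0.544, 0.003]
wrist_force: [4.2, -2.1, -2.7]
opening: 0.0211
```

```bash
cat > crank.py <<'E'
from h import *
import sys
AX=np.array([.5262,-.1225]);
def polar():
    s,p,R=cur(); v=p[:2]-AX; r=np.hypot(*v); a=np.arctan2(v[1],v[0])
    F=s["wrist_force"]; er=np.array([np.cos(a),np.sin(a)]); ec=np.array([np.sin(a),-np.cos(a)])
    print("t %.2f ang %.1f r %.1f z %.4f Frad %.1f Ftan_cw %.1f Fz %.1f open %.4f tilt %s"%(s["clock"],np.degrees(a),r*1e3,p[2],F[:2]@er,F[:2]@ec,F[2],s["opening"],(R[:2,2]*1e3).round(1)))
    return p,R,a
def arc(da,n,r=.0808,z=.168):
    p,R,a=polar(); rows=[]
    for i in range(1,n+1):
        b=a-np.radians(da)*i/n
        P=np.array([AX[0]+r*np.cos(b),AX[1]+r*np.sin(b),z]); rows+=list((R.T@(P-p)).round(4))+[0]
    print([float(x) for x in rows])
if __name__=="__main__":
    if len(sys.argv)>1: arc(float(sys.argv[1]),int(sys.argv[2]))
    else: polar()
E
python3 crank.py 12 3
```

```text
t 11.90 ang 155.9 r 81.3 z 0.1675 Frad -4.7 Ftan_cw -0.2 Fz -2.7 open 0.0211 tilt [10.1 -5.3]
[0.0056, 0.0008, -0.0005, 0.0, 0.0112, 0.0013, -0.0004, 0.0, 0.0168, 0.0023, -0.0004, 0.0]
```

apply_moves(
  motion=[0.0056, 0.0005, 0, 0, 0.0112, 0.0013, 0, 0, 0.0168, 0.0023, 0, 0],
)

```text
clock: 12.2
tool_pos: [0.4607, -0.0746, 0.1675]
tcp_rot: [0.005, 0.839, 0.544, 0.002]
wrist_force: [0.6, -2.1, 0.2]
opening: 0.0205
```

```bash
python3 crank.py 50 8
```

```text
t 12.20 ang 143.9 r 81.2 z 0.1675 Frad -1.7 Ftan_cw -1.3 Fz 0.2 open 0.0205 tilt [ 9.2 -5.7]
[0.0084, 0.0027, -0.0005, 0.0, 0.0166, 0.0059, -0.0005, 0.0, 0.0244, 0.01, -0.0004, 0.0, 0.0317, 0.0149, -0.0004, 0.0, 0.0385, 0.0206, -0.0004, 0.0, 0.0445, 0.027, -0.0003, 0.0, 0.0499, 0.034, -0.0002, 0.0, 0.0544, 0.0415, -0.0002, 0.0]
```

The crank turns freely at about 1.3 N. I'm making larger arcs while still well short of 0.7 turn.

apply_moves(
  motion=[0.0084, 0.0027, 0, 0, 0.0166, 0.0059, 0, 0, 0.0244, 0.01, 0, 0, 0.0317, 0.0149, 0, 0, 0.0385, 0.0206, 0, 0, 0.0445, 0.027, 0, 0, 0.0499, 0.034, 0, 0, 0.0544, 0.0415, 0, 0],
)

```text
clock: 13.0
tool_pos: [0.5211, -0.0417, 0.1676]
tcp_rot: [0.005, 0.839, 0.544, 0.002]
wrist_force: [-1.9, -3.5, 1.6]
opening: 0.0201
```

```bash
python3 crank.py 64 8
```

```text
t 13.00 ang 93.6 r 81.0 z 0.1676 Frad -3.4 Ftan_cw -2.1 Fz 1.6 open 0.0201 tilt [ 8.2 -5.6]
[0.0044, 0.0104, -0.0003, 0.0, 0.0074, 0.0213, -0.0002, 0.0, 0.0089, 0.0324, -0.0001, 0.0, 0.0089, 0.0437, 0.0001, 0.0, 0.0072, 0.0549, 0.0002, 0.0, 0.0041, 0.0657, 0.0003, 0.0, -0.0006, 0.076, 0.0004, 0.0, -0.0066, 0.0855, 0.0005, 0.0]
```

apply_moves(
  motion=[0.0044, 0.0104, 0, 0, 0.0074, 0.0213, 0, 0, 0.0089, 0.0324, 0, 0, 0.0089, 0.0437, 0, 0, 0.0072, 0.0549, 0.0002, 0, 0.0041, 0.0657, 0.0003, 0, -0.0006, 0.076, 0.0004, 0, -0.0066, 0.0855, 0.0005, 0],
)

```text
clock: 13.8
tool_pos: [0.5964, -0.0828, 0.1676]
tcp_rot: [0.004, 0.839, 0.544, 0.002]
wrist_force: [-5.5, -0.8, 1.5]
opening: 0.0204
```

```bash
python3 crank.py 64 8; python3 -c "
from h import *
import cv2
a=robot.snapshot('wrist');cv2.imwrite('pics/w9.png',a)
b=robot.snapshot('scene')[130:310,230:450];cv2.imwrite('pics/x9.png',cv2.resize(b,None,fx=3.3,fy=3.3,interpolation=2))"
```

```text
t 13.80 ang 29.5 r 80.6 z 0.1676 Frad -5.1 Ftan_cw -2.0 Fz 1.5 open 0.0204 tilt [ 6.6 -4.2]
[-0.0072, 0.0087, -0.0003, 0.0, -0.0156, 0.0162, -0.0002, 0.0, -0.025, 0.0224, -0.0002, 0.0, -0.0352, 0.0273, -0.0001, 0.0, -0.0459, 0.0307, -0.0001, 0.0, -0.057, 0.0326, -0.0001, 0.0, -0.0683, 0.0329, -0.0, 0.0, -0.0795, 0.0316, -0.0, 0.0]
```

View pics/x9.png

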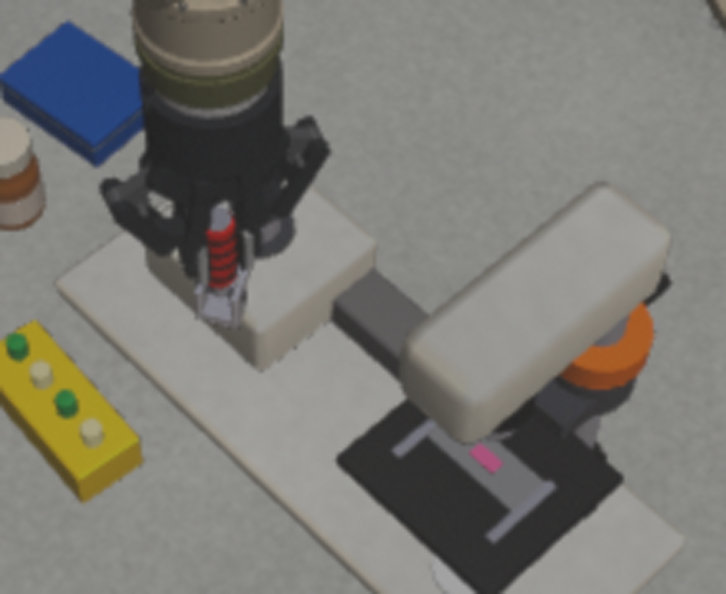

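View pics/w9.png

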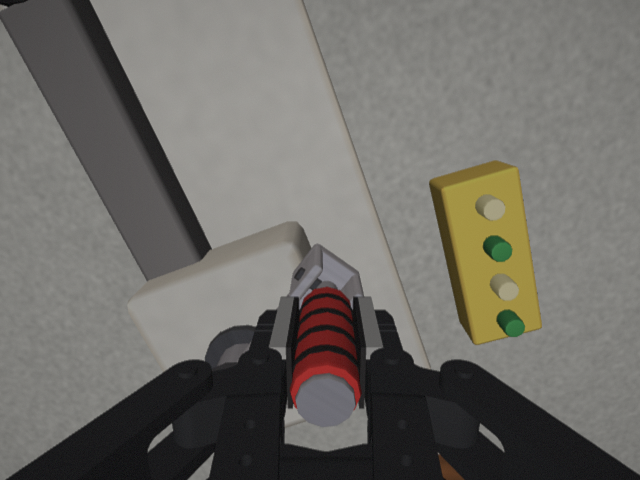

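The crank has turned 126° with the handle firmly held and upright, and the gap to the collar is still open. I'm continuing.

apply_moves(
  motion=[-0.0072, 0.0087, 0, 0, -0.0156, 0.0162, 0, 0, -0.025, 0.0224, 0, 0, -0.0352, 0.0273, 0, 0, -0.0459, 0.0307, 0, 0, -0.057, 0.0326, 0, 0, -0.0683, 0.0329, 0, 0, -0.0795, 0.0316, 0, 0],
)

```text
clock: 14.7
tool_pos: [0.593, -0.1682, 0.1675]
tcp_rot: [0.002, 0.839, 0.544, 0.003]
wrist_force: [-4.3, 6.0, 1.9]
opening: 0.0207
```

```bash
python3 crank.py 48 8
```

```text
t 14.70 ang -34.4 r 80.9 z 0.1675 Frad -6.9 Ftan_cw -2.5 Fz 1.9 open 0.0207 tilt [ 6.8 -0.3]
[-0.0082, -0.002, -0.0006, 0.0, -0.0162, -0.0048, -0.0006, 0.0, -0.0238, -0.0085, -0.0007, 0.0, -0.0311, -0.0128, -0.0007, 0.0, -0.0378, -0.018, -0.0007, 0.0, -0.044, -0.0238, -0.0008, 0.0, -0.0495, -0.0302, -0.0009, 0.0, -0.0543, -0.0371, -0.0009, 0.0]
```

apply_moves(
  motion=[-0.0082, -0.002, 0, 0, -0.0162, -0.0048, 0, 0, -0.0238, -0.0085, 0, 0, -0.0311, -0.0128, 0, 0, -0.0378, -0.018, 0, 0, -0.044, -0.0238, 0, 0, -0.0495, -0.0302, 0, 0, -0.0543, -0.0371, 0, 0],
)

```text
clock: 15.5
tool_pos: [0.5367, -0.2029, 0.1673]
tcp_rot: [0.002, 0.839, 0.544, 0.003]
wrist_force: [2.1, 4.3, 1.8]
opening: 0.0207
```

```bash
python3 crank.py 11 3; python3 -c "
from h import *
import cv2
b=robot.snapshot('scene')[200:280,370:450];cv2.imwrite('pics/x10.png',cv2.resize(b,None,fx=7,fy=7,interpolation=2))"
```

```text
t 15.50 ang -82.6 r 81.1 z 0.1673 Frad -4.0 Ftan_cw -2.7 Fz 1.8 open 0.0207 tilt [ 7.8 -0.6]
[-0.0023, -0.0046, -0.0008, 0.0, -0.0046, -0.0093, -0.0008, 0.0, -0.0066, -0.014, -0.0009, 0.0]
```

View pics/x10.png

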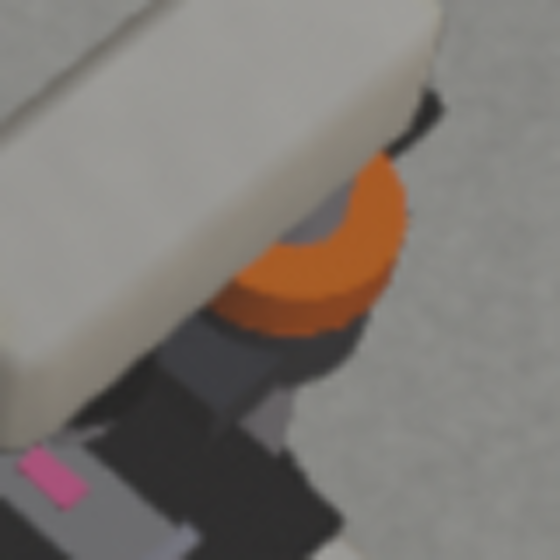

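The crank has turned 238°. From here I'm taking steps of about 15 mm and checking the tangential force after each one (about 2.7 N at present).

apply_moves(
  motion=[-0.0023, -0.0046, 0, 0, -0.0046, -0.0093, 0, 0, -0.0066, -0.014, 0, 0],
)

```text
clock: 15.85
tool_pos: [0.5197, -0.2034, 0.1673]
tcp_rot: [0.002, 0.839, 0.544, 0.003]
wrist_force: [2.3, 4.4, 1.7]
opening: 0.0208
```

```bash
python3 crank.py 11 3
```

```text
t 15.85 ang -94.6 r 81.2 z 0.1673 Frad -4.5 Ftan_cw -1.9 Fz 1.7 open 0.0208 tilt [ 6.8 -1.1]
[-0.0012, -0.005, -0.0008, 0.0, -0.0025, -0.0101, -0.0008, 0.0, -0.0034, -0.0151, -0.0008, 0.0]
```

apply_moves(
  motion=[-0.0012, -0.005, 0, 0, -0.0025, -0.0101, 0, 0, -0.0034, -0.0151, 0, 0],
)

```text
clock: 16.15
tool_pos: [0.5044, -0.2006, 0.1674]
tcp_rot: [0.003, 0.839, 0.544, 0.003]
wrist_force: [1.9, 1.5, 0.7]
opening: 0.0204
```

```bash
python3 crank.py 11 3
```

```text
t 16.15 ang -105.6 r 81.1 z 0.1674 Frad -1.9 Ftan_cw -1.5 Fz 0.7 open 0.0204 tilt [ 7.4 -1.8]
[-0.0003, -0.0052, -0.0007, 0.0, -0.0006, -0.0103, -0.0007, 0.0, -0.0006, -0.0155, -0.0008, 0.0]
```

apply_moves(
  motion=[-0.0003, -0.0052, 0, 0, -0.0006, -0.0103, 0, 0, -0.0006, -0.0155, 0, 0],
)

```text
clock: 16.45
tool_pos: [0.4898, -0.1949, 0.1674]
tcp_rot: [0.003, 0.839, 0.544, 0.003]
wrist_force: [2.9, 1.4, 2.1]
opening: 0.0202
```

```bash
python3 crank.py 11 3
```

```text
t 16.45 ang -116.7 r 81.0 z 0.1674 Frad -2.5 Ftan_cw -2.0 Fz 2.1 open 0.0202 tilt [ 7.8 -2.5]
[0.0006, -0.0051, -0.0007, 0.0, 0.0014, -0.0103, -0.0007, 0.0, 0.0024, -0.0153, -0.0007, 0.0]
```

apply_moves(
  motion=[0.0006, -0.0051, 0, 0, 0.0014, -0.0103, 0, 0, 0.0024, -0.0153, 0, 0],
)

```text
clock: 16.75
tool_pos: [0.4765, -0.1866, 0.1674]
tcp_rot: [0.003, 0.839, 0.543, 0.002]
wrist_force: [2.1, 1.2, 1.9]
opening: 0.0205
```

```bash
python3 crank.py 11 3
```

```text
t 16.75 ang -127.8 r 81.1 z 0.1674 Frad -2.2 Ftan_cw -0.9 Fz 1.9 open 0.0205 tilt [ 7.9 -3.2]
[0.0016, -0.0049, -0.0007, 0.0, 0.0033, -0.0098, -0.0007, 0.0, 0.0053, -0.0146, -0.0007, 0.0]
```

apply_moves(
  motion=[0.0016, -0.0049, 0, 0, 0.0033, -0.0098, 0, 0, 0.0053, -0.0146, 0, 0],
)

```text
clock: 17.05
tool_pos: [0.4651, -0.1757, 0.1674]
tcp_rot: [0.004, 0.839, 0.543, 0.002]
wrist_force: [2.7, -1.1, 2.2]
opening: 0.0205
```

```bash
python3 crank.py 11 3
```

```text
t 17.05 ang -139.0 r 81.0 z 0.1674 Frad -1.3 Ftan_cw -2.6 Fz 2.2 open 0.0205 tilt [ 8.  -3.8]
[0.0025, -0.0045, -0.0007, 0.0, 0.0051, -0.009, -0.0007, 0.0, 0.008, -0.0133, -0.0007, 0.0]
```

apply_moves(
  motion=[0.0025, -0.0045, 0, 0, 0.0051, -0.009, 0, 0, 0.008, -0.0133, 0, 0],
)

```text
clock: 17.35
tool_pos: [0.4558, -0.1628, 0.1673]
tcp_rot: [0.004, 0.84, 0.543, 0.002]
wrist_force: [1.7, -1.6, 2.6]
opening: 0.0207
```

```bash
python3 crank.py 11 3
```

```text
t 17.35 ang -150.2 r 81.1 z 0.1673 Frad -0.7 Ftan_cw -2.3 Fz 2.6 open 0.0207 tilt [ 7.7 -4.3]
[0.0034, -0.0039, -0.0007, 0.0, 0.0068, -0.0078, -0.0008, 0.0, 0.0105, -0.0114, -0.0008, 0.0]
```

apply_moves(
  motion=[0.0034, -0.0039, 0, 0, 0.0068, -0.0078, 0, 0, 0.0105, -0.0114, 0, 0],
)

```text
clock: 17.65
tool_pos: [0.4494, -0.1484, 0.1672]
tcp_rot: [0.004, 0.84, 0.543, 0.002]
wrist_force: [1.5, -3.5, 3.3]
opening: 0.0207
```

```bash
python3 crank.py 11 3
```

```text
t 17.65 ang -161.4 r 81.0 z 0.1672 Frad -0.3 Ftan_cw -3.8 Fz 3.3 open 0.0207 tilt [ 7.3 -5. ]
[0.004, -0.0032, -0.0008, 0.0, 0.0081, -0.0064, -0.0008, 0.0, 0.0125, -0.0092, -0.0009, 0.0]
```

apply_moves(
  motion=[0.004, -0.0032, 0, 0, 0.0081, -0.0064, 0, 0, 0.0081, -0.0064, 0, 0],
)

```text
clock: 17.95
tool_pos: [0.4475, -0.1398, 0.1677]
tcp_rot: [0.007, 0.84, 0.543, 0.001]
wrist_force: [0.2, -9.4, 1.4]
opening: 0.0206
```

```bash
python3 crank.py 11 3
```

```text
t 17.95 ang -167.6 r 80.6 z 0.1677 Frad 1.9 Ftan_cw -9.3 Fz 1.4 open 0.0206 tilt [  8.4 -10.1]
[0.0041, -0.0031, -0.0003, 0.0, 0.0085, -0.0058, -0.0004, 0.0, 0.0131, -0.0082, -0.0004, 0.0]
```

The tangential force rose from 3.8 to 9.3 N over 8.8 mm, which fits the 0.8 N/mm given for the stop. I'm taking one small confirming step.

apply_moves(
  motion=[0.001, -0.0014, 0, 0, 0.0018, -0.0027, 0, 0, 0.0018, -0.0027, 0, 0],
)

```text
clock: 18.25
tool_pos: [0.4471, -0.1389, 0.168]
tcp_rot: [0.009, 0.84, 0.543, 0.001]
wrist_force: [3.4, -9.0, -2.4]
opening: 0.0207
```

```bash
python3 crank.py; python3 -c "
from h import *
import cv2
b=robot.snapshot('scene')[200:280,370:450];cv2.imwrite('pics/x11.png',cv2.resize(b,None,fx=7,fy=7,interpolation=2))"; python3 crank.py
```

```text
t 18.25 ang -168.2 r 80.8 z 0.1680 Frad -1.5 Ftan_cw -9.6 Fz -2.4 open 0.0207 tilt [ 10.9 -14.8]
t 18.30 ang -168.2 r 80.8 z 0.1680 Frad -2.7 Ftan_cw -9.6 Fz -1.6 open 0.0207 tilt [ 10.7 -14.7]
```

View pics/x11.png

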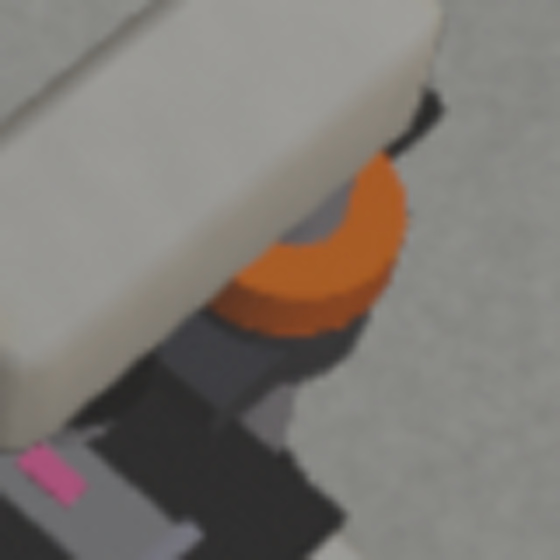

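apply_moves(
  motion=[0.0015, -0.0013, 0, 0, 0.003, -0.0025, 0, 0, 0.0035, -0.003, 0, 0, 0.0035, -0.003, 0, 0],
)

```text
clock: 18.7
tool_pos: [0.4468, -0.1368, 0.1681]
tcp_rot: [0.012, 0.84, 0.542, -0.0]
wrist_force: [2.3, -10.7, -2.6]
opening: 0.0207
```

```bash
python3 crank.py
```

```text
t 18.70 ang -169.8 r 80.7 z 0.1681 Frad -0.4 Ftan_cw -11.0 Fz -2.6 open 0.0207 tilt [ 12.  -20.2]
```

The stop is confirmed: 11 N at about 0.65 N/mm. I'm easing the wind-up off gently before letting go, without turning the crank back.

apply_moves(
  motion=[-0.002, 0.0015, 0, 0, -0.0035, 0.0025, 0, 0, -0.005, 0.0035, 0, 0, -0.005, 0.0035, 0, 0],
)

```text
clock: 19.1
tool_pos: [0.4483, -0.1437, 0.1679]
tcp_rot: [0.013, 0.84, 0.542, -0.001]
wrist_force: [2.7, -5.4, -0.8]
opening: 0.0206
```

```bash
python3 crank.py
```

```text
t 19.10 ang -164.8 r 80.8 z 0.1679 Frad -1.2 Ftan_cw -5.9 Fz -0.8 open 0.0206 tilt [ 12.2 -21.9]
```

apply_moves(
  motion=[-0.0015, 0.001, 0, 0, -0.003, 0.002, 0, 0, -0.003, 0.002, 0, 0],
)

```text
clock: 19.4
tool_pos: [0.449, -0.1471, 0.1678]
tcp_rot: [0.012, 0.84, 0.542, -0.001]
wrist_force: [3.2, -3.0, -0.6]
opening: 0.0208
```

```bash
python3 crank.py
```

```text
t 19.40 ang -162.3 r 81.0 z 0.1678 Frad -2.1 Ftan_cw -3.8 Fz -0.6 open 0.0208 tilt [ 12.4 -21.3]
```

Now I'm letting go.

apply_moves(
  motion=[0, 0, 0, 0, 0, 0, 0, 0, 0, 0, 0, 0, 0, 0, 0, 0],
  grip=0.2,
)

```text
clock: 19.8
tool_pos: [0.4485, -0.1466, 0.1675]
tcp_rot: [0.012, 0.84, 0.542, -0.001]
wrist_force: [-0.5, 0.5, 0.3]
opening: 0.0514
```

```bash
python3 crank.py;python3 -c "
from h import *
import cv2
c=robot.get_calibration('wrist');np.save('c12.npy',c,allow_pickle=True)
a=robot.snapshot('wrist');cv2.imwrite('pics/w12.png',a)
b=robot.snapshot('scene')[130:310,230:450];cv2.imwrite('pics/x12.png',cv2.resize(b,None,fx=3.3,fy=3.3,interpolation=2))"
```

```text
t 19.80 ang -162.8 r 81.4 z 0.1675 Frad 0.3 Ftan_cw 0.7 Fz 0.3 open 0.0514 tilt [ 11.4 -20.6]
```

View pics/w12.png

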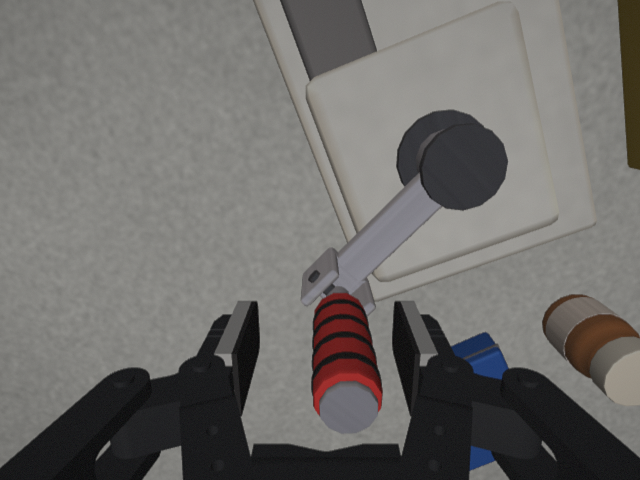

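View pics/x12.png

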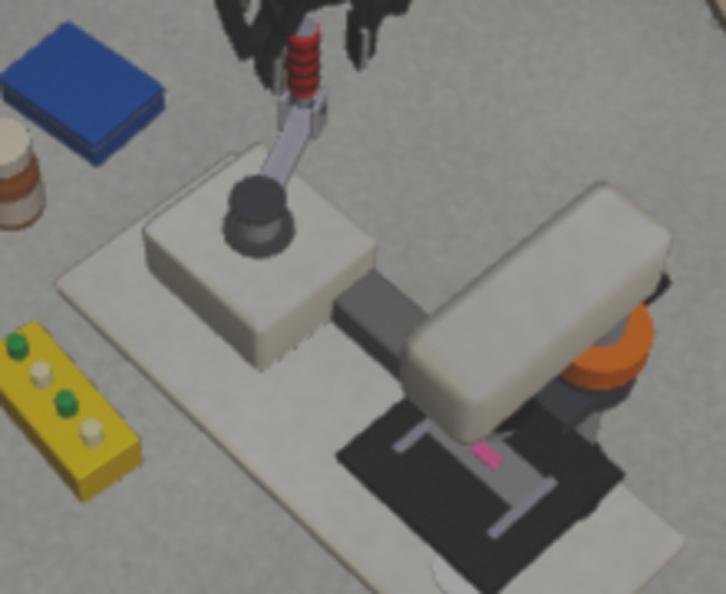

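```bash
python3 -c "
from h import *
c=np.load('c12.npy',allow_pickle=True).item()
AX=np.array([.5262,-.1225])
def pol(P):
  v=P[:2]-AX;return np.hypot(*v)*1e3,np.degrees(np.arctan2(v[1],v[0]))
print('tip',pol(ray_z(c,(349,404),.189)))
print('hub',ray_z(c,(463,166),.109))
print('arm',pol(ray_z(c,(385,236),.103)), 'lug outer/in', pol(ray_z(c,(319,276),.125)),pol(ray_z(c,(357,293),.121)))
for r in (70,75,80): 
  a=np.radians(-161); print(r,proj(c,np.r_[AX+r/1e3*np.array([np.cos(a),np.sin(a)]),.189]))
"
```

```text
tip (np.float64(79.54966844564449), np.float64(-158.0359026647713))
hub [ 0.52579328 -0.1225858   0.109     ]
arm (np.float64(46.85732792441296), np.float64(-157.3622440198318)) lug outer/in (np.float64(77.77900380991561), np.float64(-169.06264527905628)) (np.float64(72.13168757060225), np.float64(-154.42366482116296))
70 [363.67015846 376.83781374]
75 [350.78297632 386.92886142]
80 [338.11915096 396.84501407]
```

The tip reads r≈79.5 mm, upright to within about 1°. To be sure it's on its stop, I'll turn the jaws radial again and give it a light outward nudge.

```bash
python3 -c "
from h import *
rel((.452,-.1524,.168),np.radians(112))"
```

```text
yaw now 65.6 shift mm [-3.7  5.3 -0.1] turn -46.4
```

apply_moves(
  motion=[-0.0037, 0.0053, 0, 0, -0.0037, 0.0053, 0, -8, -0.0037, 0.0053, 0, -16, -0.0037, 0.0053, 0, -24, -0.0037, 0.0053, 0, -32, -0.0037, 0.0053, 0, -40, -0.0037, 0.0053, 0, -46, -0.0037, 0.0053, 0, -46],
)

```text
clock: 20.7
tool_pos: [0.4523, -0.1527, 0.1679]
tcp_rot: [0.011, 0.562, 0.827, -0.005]
wrist_force: [0.7, -0.0, -0.0]
opening: 0.0512
```

```bash
python3 crank.py;python3 -c "
from h import *
import cv2
rel((.452,-.1524,.168),np.radians(112))
c=robot.get_calibration('wrist');np.save('c13.npy',c,allow_pickle=True)
a=robot.snapshot('wrist');cv2.imwrite('pics/w13.png',a)"
```

```text
t 20.70 ang -157.7 r 79.9 z 0.1679 Frad -0.7 Ftan_cw -0.3 Fz -0.0 open 0.0512 tilt [ 12.1 -21.1]
yaw now 111.6 shift mm [ 0.4 -0.1 -0.1] turn -0.4
```

View pics/w13.png

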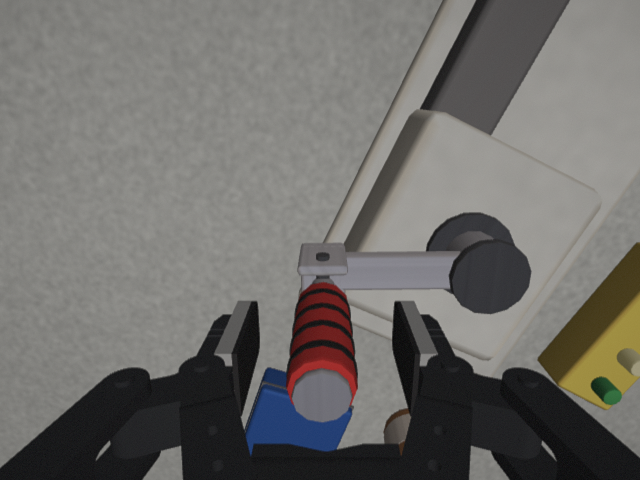

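```bash
python3 -c "
from h import *
c=np.load('c13.npy',allow_pickle=True).item()
h=ray_z(c,(491,276),.109);t=ray_z(c,(322,393),.189);print(h,t,np.hypot(*(t-h)[:2]))
"
```

```text
[ 0.52547537 -0.12238187  0.109     ] [ 0.45122026 -0.1524766   0.189     ] 0.08012187155013467
```

apply_moves(
  motion=[0.0004, -0.004, 0, 0, 0.0004, -0.008, 0, 0, 0.0004, -0.011, 0, 0, 0.0004, -0.013, 0, 0, 0.0004, -0.013, 0, 0],
)

```text
clock: 21.25
tool_pos: [0.4396, -0.1572, 0.1678]
tcp_rot: [0.011, 0.563, 0.826, -0.005]
wrist_force: [-0.4, -0.4, -0.2]
opening: 0.0511
```

apply_moves(
  motion=[0, -0.0015, 0, 0, 0, -0.003, 0, 0, 0, -0.003, 0, 0],
)

```text
clock: 21.55
tool_pos: [0.4369, -0.1583, 0.1679]
tcp_rot: [0.011, 0.563, 0.826, -0.005]
wrist_force: [0.3, 0.5, 0.9]
opening: 0.0512
```

apply_moves(
  motion=[0, -0.0015, 0, 0, 0, -0.0025, 0, 0, 0, -0.0025, 0, 0],
)

```text
clock: 21.85
tool_pos: [0.4358, -0.1587, 0.1677]
tcp_rot: [0.012, 0.563, 0.826, -0.004]
wrist_force: [7.2, 2.6, -5.2]
opening: 0.0512
```

```bash
python3 crank.py
```

```text
t 21.85 ang -158.1 r 97.4 z 0.1677 Frad -7.6 Ftan_cw -0.3 Fz -5.2 open 0.0512 tilt [ 15.2 -19.3]
```

The nudge met solid resistance straight away (7.6 N radial, 0.3 N tangential), so the handle is at its stop. I'm backing off and retreating straight up.

apply_moves(
  motion=[0, 0.006, 0, 0, 0, 0.013, 0, 0, 0, 0.017, 0, 0, 0, 0.017, -0.01, 0, 0, 0.017, -0.03, 0, 0, 0.017, -0.06, 0, 0, 0.017, -0.09, 0, 0, 0.017, -0.11, 0],
  grip=0.4,
)

```text
clock: 22.65
tool_pos: [0.4503, -0.1506, 0.2807]
tcp_rot: [0.013, 0.563, 0.826, -0.004]
wrist_force: [0.5, -0.4, -0.1]
opening: 0.0599
```

```bash
python3 crank.py;python3 -c "
from h import *
import cv2
a=robot.snapshot('wrist');cv2.imwrite('pics/w14.png',a)
b=robot.snapshot('scene');cv2.imwrite('pics/x14f.png',b)
cv2.imwrite('pics/x14.png',cv2.resize(b[130:310,230:450],None,fx=3.3,fy=3.3,interpolation=2))"
```

```text
t 22.65 ang -159.7 r 80.9 z 0.2807 Frad -0.3 Ftan_cw -0.5 Fz -0.1 open 0.0599 tilt [ 17.3 -20.7]
```

View pics/w14.png

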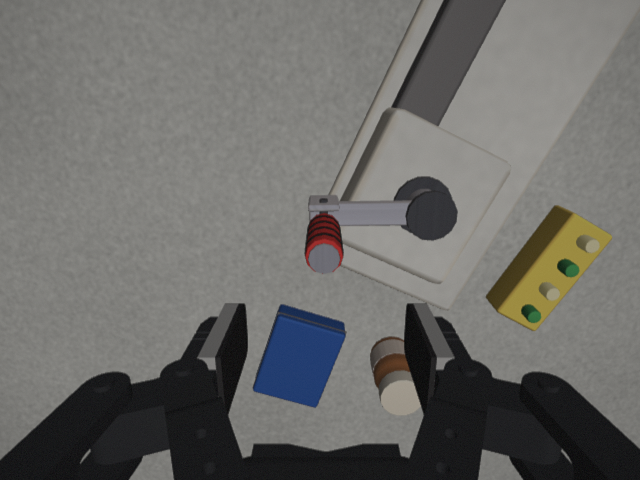

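View pics/x14.png

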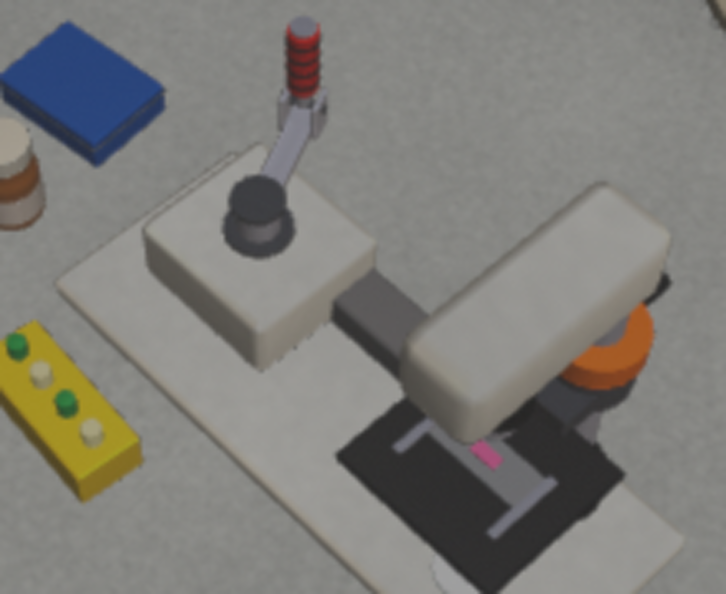

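Both views show the handle standing upright and free of the gripper. The sleeve is up under the collar, and the jar, box and rack are where they were. I'm handing in.

```bash
python3 -c "
from rig import robot
print(robot.finish_job(), robot.read_state()['clock'])"
```

```text
the job is handed in; nothing more can be done
the job is handed in; nothing more can be done
```

The job is done and was handed in shortly after 22.7 s on the robot's clock, out of the 72 s allowed. The handle stands upright at its stop, the stage is up against the orange collar, and the gripper is clear of everything.

- **Raising the handle:** The first lift, with the handle lightly pinched, slid on the sleeve and left it at about 81°. I turned the jaws a quarter turn and pushed it outward to its stop. The force rose to 12 N with almost no travel, and the handle tip measured 80.3 mm from the crank axis (80 mm is upright).
- **Cranking:** I turned the crank clockwise about 0.9 turn, which took roughly 1 to 3 N. The force then rose to 9.3 N within about 9 mm of travel, in line with the 0.8 N/mm expected at the stop. Two small steps took it to 11 N, about half the 22 N limit. I eased it back to about 4 N before letting go.
- **Last checks:** After release the tip measured 79.5 mm, then 80.1 mm from a better angle. The two readings differ by a little over half a millimetre (under a degree of tilt). A light outward nudge then met the stop at once, at 7.6 N. In the final pictures the stage sits under the collar, and the jar, slide box and tube rack look unmoved. The pictures are too coarse to prove the stage contact, so that rests on the force felt while cranking.

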